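# Shut the bench tool chest

## Task

Close up the blue tool chest with your fingertips: push both drawers fully home first, and only then push the lid down until it is fully shut. Do not lift the chest or shove it along the bench, and leave the things standing around it alone.

Things in the scene. Friction and masses are not known exactly. Their poses are not given: they have to be found in the camera images.
- chest: blue steel tool chest, 180 mm deep (x), 360 wide (y), 113 high without lid, about 6 kg, loose on rubber feet: slides if shoved with over about 40 N. Origin: centre of its footprint at bench height; z up, -x its front (roughly towards the robot), +y its left as the robot sees it. Two drawers side by side in front, open tool tray on top (floor 81 mm, rim 113 mm up) under a hinged lid.
- drawer_left (a joint): how far the left drawer stands out of the chest, in m: 0 fully home, at most 0.11. It runs along the chest's x axis, opening to -x; about 3 N of steady friction, no spring, stays where it is left.
- drawer_left_pull (a point): centre of the front face of the left drawer's aluminium pull, moving with it: a solid ledge 150 mm wide along the chest's y, 30 mm high, standing 22 mm out from the drawer front; nothing can be hooked behind it. Fully home this point lies at (-0.122, 0.088, 0.045) m in the chest's frame. The drawer front is 170 x 58 mm, from 13 to 71 mm above the bench.
- drawer_right (a joint): how far the right drawer stands out of the chest, in m: 0 fully home, at most 0.11. It runs along the chest's x axis, opening to -x; about 3 N of steady friction, no spring, stays where it is left.
- drawer_right_pull (a point): centre of the front face of the right drawer's aluminium pull, moving with it: a solid ledge 150 mm wide along the chest's y, 30 mm high, standing 22 mm out from the drawer front; nothing can be hooked behind it. Fully home this point lies at (-0.122, -0.088, 0.045) m in the chest's frame. The drawer front is 170 x 58 mm, from 13 to 71 mm above the bench.
- lid (a joint): angle of the lid in rad: 0 shut and level on the chest, growing as its front edge rises and swings back; starts between 0.7 and 1.05. A stiff friction hinge (0.6 N m) holds it at any angle, so it must be pushed all the way down: some 3 N at the front edge, up to 5 N when upright.
- lid_hinge (a point): middle of the hinge axis, which runs along the chest's y at the chest's back top edge: (0.09, 0, 0.114) m in the chest's frame. The lid's underside passes through this axis.
- lid_edge (a point): middle of the lid's free (front) edge on its outer face, the face that is on top when shut: 190 mm from the hinge along the lid and 12 mm (the lid's thickness) outwards. The blue lid is a flat panel 364 mm wide with a thin black mat (1.5 mm) on its outer face; shut, its top is 126 mm above the bench.
- spray_can: bystander: upright spray can with a green band, 56 mm diameter, 150 mm tall; origin at the centre of its underside
- tape_roll: bystander: white roll lying flat, 84 mm outside diameter, 24 mm high; origin at the centre of its underside
- screwdriver: bystander: screwdriver with an orange handle lying on the bench, 160 mm long along its x axis; origin under its middle
- carton: bystander: cardboard parts carton with red band, 75 x 75 x 60 mm; origin at the centre of its underside

How it is judged:
By the outcome, as a careful person would: the job done as asked, in the order asked, and still so for the second after the job is handed in, with the robot touching nothing.
It also fails if it takes over 69 s, if anything falls off the work surface, if the arm or the gripper's body presses on something with over 40 N, if the wrist force passes 120 N, or if a joint passes its speed limit or range.

## Robot

A 6-joint arm with a two-finger parallel gripper is mounted at the origin on the work surface. World frame = base frame: x ahead of the robot, y to its left, z up, the work surface at z = 0. Lengths are in mm, angles in rad, forces in N, time in s.
With the tool pointing down it reaches from about 350 to 975 mm from the base axis. Payload 7.1 kg.
Tool frame: the origin (TCP) lies on the front face of the gripper's body, between the roots of the fingers; the fingertips stand 80 mm ahead of it and the grasp point (between the pads) lies 61 mm ahead of it (env.tips_ahead is the distance from the TCP to the fingertips, in mm); z points along the fingers, y is the direction in which the jaws open and shut (so a half turn about z gives the same grasp; the last joint's range is limited). The gripper opens to 88 mm and grips with 3 to 60 N. Pads are 20 mm wide; open, the fingers measure 115 mm over their backs; the gripper's body (75 mm by 178 mm) begins 61 mm behind the grasp point.
Start: joints at [-1.273, 0.423, 1.63, -0, 1.089, -0.019], TCP at [194.722, -593.876, 302.675] pointing down, gripper open.
Joint ranges: [-3, 3], [-0.9, 2.11], [0.09, 2.58], [-1.31, 4.45], [0.11, 2.69], [-2.54, 2.54]. Speed limits (rad/s): [2.39, 2.39, 3.01, 3.14, 3.14, 3.14].

## Interface

Orientations are given as a unit quaternion [x, y, z, w].
In Python, from station import env, set_gripper, viewer, workorder gives the robot as it stands. Calls block until the motion is done:
- env.reach(position, orientation): joint-space move of the TCP to a pose.
- env.move_l(position, rot=None, rate=150, f_stop=None): straight line of the TCP; rot=None keeps the orientation; rate is the mean speed in mm/s. With f_stop (N) it stops when the force on the tool has changed by that much, and returns True; else False.
- env.move_joints(angles): joint-space move.
- set_gripper(opening): finger opening in mm; the grip force is fixed at half the most; returns when the fingers have stopped.
- env.hold(seconds).
- env.ik(position, orientation): joint angles nearest the present ones, or None.
- env.read_state(): the state.
- viewer.camera(name): name is "scene" or "top" or "wrist"; returns the picture (400x640x3 uint8, blue, green, red); there is no depth.
- viewer.camera_params(name): a dict with "fx", "fy", "cx", "cy" (pixels), "pose" (4x4, takes a point from camera to world coordinates); the wrist camera has in their place "tool_from_camera" (4x4, takes a point from camera to tool coordinates, whose origin is the TCP and whose axes are the flange's). Camera axes: x right, y up, looking along -z (the intrinsics and any distortion apply to the point x, -y, -z); pixel columns grow to the right and rows downward; lengths in mm; the calibration is good to about 2 mm. A picture is of the moment at which its call begins: read the wrist's pose just before it. camera_params takes no time and is no camera call.
A pose or a line that the arm cannot do raises env.IKError and nothing moves.
- workorder.sign_off(): hands the job in, once; it reports no verdict.
The state is a dict: "time_s": time; "qpos": joint angles; "dq": joint speeds; "tau": joint torques, N m; "tool_pos": TCP position; "orientation": TCP orientation; "force": force on the tool from outside, world axes, zero at the start; "wrist_torque": the same for the moment, N m; "width": finger opening in mm.
Only numpy, scipy, OpenCV 4.12 (cv2) and the standard library are available. Lean on these libraries where they do the work, as an engineer would, in place of code of your own. Each camera call takes 0.05 s, during which the arm holds its last target. There are 200 camera calls.

## Working session

There is one attempt and no reset: what is moved stays moved. The work goes in short steps, each a Python script; the robot and the scene stay as the last script left them, time stands still between calls to the robot, and variables do not carry over. Pictures are saved under pics/ and viewed, about 8 in all and at most 12, crops included, and the job is handed in when it is done.

```bash
mkdir -p pics; python3 - <<'E'
from station import env,viewer
import cv2,numpy as np
np.set_printoptions(precision=4,suppress=True)
for n in("scene","top"):
    cv2.imwrite(f"pics/{n}0.png",viewer.camera(n)); print(n,viewer.camera_params(n))
print(env.read_state())
E
```

```text
scene {'fx': 412.89763731977496, 'fy': 412.89763731977496, 'cx': 318.34345576949374, 'cy': 208.62940525696982, 'pose': array([[   0.8172,    0.5158,   -0.2574,  318.8277],
       [  -0.5763,    0.7211,   -0.3846, -390.0785],
       [  -0.0127,    0.4626,    0.8865, 1022.4255],
       [   0.    ,    0.    ,    0.    ,    1.    ]])}
top {'fx': 473.4096801904478, 'fy': 473.4096801904478, 'cx': 319.3549237325561, 'cy': 191.17464393966577, 'pose': array([[   0.0269,    0.9952,   -0.0945,  456.487 ],
       [  -0.9996,    0.0261,   -0.01  ,   14.087 ],
       [  -0.0075,    0.0947,    0.9955, 1456.1189],
       [   0.    ,    0.    ,    0.    ,    1.    ]])}
{'time_s': 0.1, 'qpos': array([-1.273 ,  0.4237,  1.6306,  0.    ,  1.0886, -0.019 ]), 'dq': array([ 0.0008, -0.002 , -0.0013,  0.0016, -0.0014, -0.0002]), 'tau': array([  0.0006, -54.5611, -27.4324,   0.0646,   0.0188,   0.    ]), 'tool_pos': array([ 194.6187, -593.5255,  302.002 ]), 'orientation': array([ 0.9875,  0.1577, -0.0001, -0.0007]), 'force': array([-0.1975,  0.0136, -0.3129]), 'wrist_torque': array([-0.0296,  0.0178, -0.0582]), 'width': 88.05925643281356}
```

View pics/scene0.png

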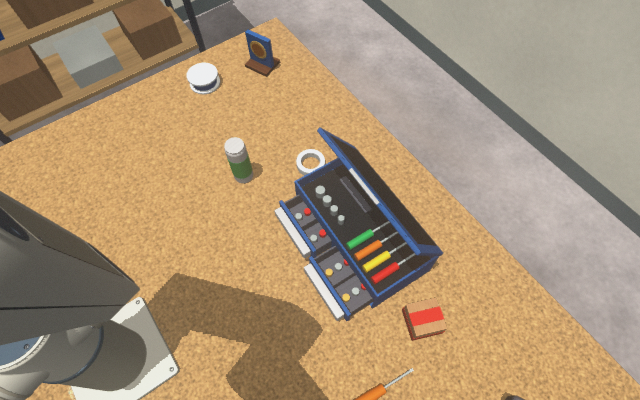

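View pics/top0.png

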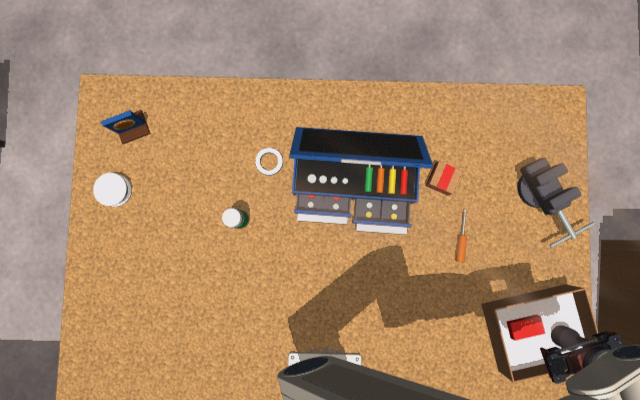

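The top view shows the chest around (360,180), pulls at about (323,218) and (382,229), tape at (269,161), carton at (442,177), can at (234,218), and screwdriver at (462,240). Next I'll enlarge the chest for its corners.

```bash
cat > h.py <<'E'
import cv2,numpy as np
from station import env,viewer,set_gripper
np.set_printoptions(precision=3,suppress=True)
def ray(n,uv):
    p=viewer.camera_params(n);T=p['pose']
    d=T[:3,:3]@np.array([(uv[0]-p['cx'])/p['fx'],-(uv[1]-p['cy'])/p['fy'],-1.])
    return T[:3,3],d
def onz(n,uv,z):
    o,d=ray(n,uv);return o+d*(z-o[2])/d[2]
def proj(n,P):
    p=viewer.camera_params(n);T=p['pose'];q=T[:3,:3].T@(np.array(P)-T[:3,3])
    return np.array([p['cx']-p['fx']*q[0]/q[2],p['cy']+p['fy']*q[1]/q[2]])
E
python3 - <<'E'
from h import *
a=cv2.imread('pics/top0.png')
for (u0,u1,v0,v1) in((290,355,208,226),(352,415,218,238)):
    c=a[v0:v1,u0:u1].astype(int); m=((c.min(2)>150)&(c.max(2)-c.min(2)<40)).astype(np.uint8)
    n,l,s,ce=cv2.connectedComponentsWithStats(m); k=1+np.argmax(s[1:,4]); 
    ys,xs=np.where(l==k); r=cv2.minAreaRect(np.c_[xs,ys].astype(np.float32)); b=cv2.boxPoints(r)+[u0,v0]
    print(s[k],r); print(np.c_[b,[onz('top',q,60)[:2] for q in b]])
cv2.imwrite('pics/c1.png',cv2.resize(a[120:240,280:440],None,fx=5,fy=5,interpolation=cv2.INTER_CUBIC))
s=cv2.imread('pics/scene0.png')
cv2.imwrite('pics/c2.png',cv2.resize(s[120:330,265:455],None,fx=2.8,fy=2.8,interpolation=cv2.INTER_CUBIC))
E
```

```text
[  7   6  51  10 350] ((31.895938873291016, 10.456851959228516), (50.15792465209961, 6.910963535308838), 4.085616588592529)
[[296.635 220.117 501.609  92.691]
 [297.127 213.223 521.95   91.877]
 [347.157 216.797 515.341 -55.847]
 [346.665 223.69  495.039 -54.832]]
[  4   6  51  10 350] ((29.13642692565918, 10.658254623413086), (50.232749938964844, 6.907003402709961), 4.23639440536499)
[[ 355.834  230.247  476.54   -82.159]
 [ 356.344  223.359  496.772  -83.262]
 [ 406.439  227.07   489.823 -230.483]
 [ 405.929  233.958  469.631 -229.18 ]]
```

View pics/c1.png

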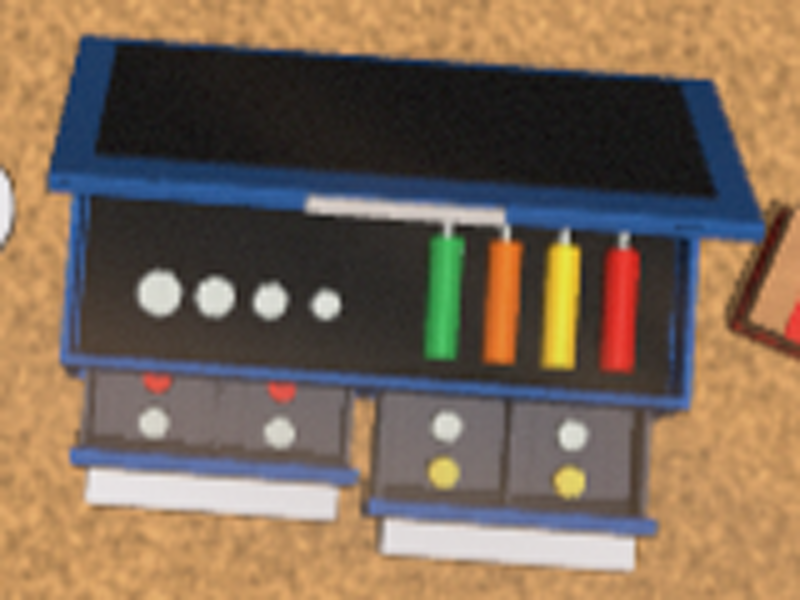

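View pics/c2.png

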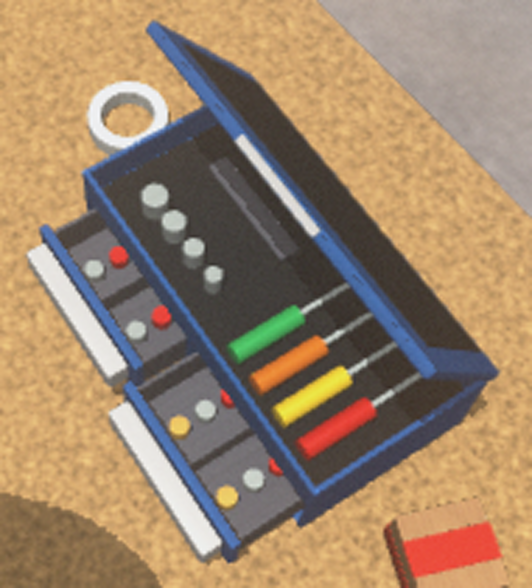

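The rim's front corners are at crop (62,362) and (688,408). The lid's front edge runs (50,183)–(765,237) and its hinge edge (82,38)–(712,82). Both drawers are out, the right one further.

```bash
cat >> h.py <<'E'
from scipy.optimize import least_squares
full=lambda u,v:np.array([280+u/5,120+v/5])
A,B=[onz('top',full(*q),113)for q in((62,362),(688,408))]
yd=(A-B)/np.linalg.norm(A-B); XD=np.array([yd[1],-yd[0],0]); YD=yd
C=(A+B)/2+90*XD; C[2]=0
W=lambda x,y,z:C+x*XD+y*YD+np.array([0,0,z])
lidpt=lambda th,r,y=0,t=12:W(90-r*np.cos(th)+t*np.sin(th),y,114+r*np.sin(th)+t*np.cos(th))
E
python3 - <<'E'
from h import *
print('width',np.linalg.norm(A-B),'C',C,'yaw',np.arctan2(XD[1],XD[0]))
for s,p,y in(('L',[498.3,19,45],88),('R',[473.1,-155.7,45],-88)):
    d=np.array(p)-C; print(s,d@XD,d@YD,'open',-122-d@XD)
for n,q in(('L',(50,183)),('R',(765,237))):
    sy=182 if n=='L' else -182
    r=least_squares(lambda t:proj('top',lidpt(t[0],190,sy))-full(*q),[.9]); print(n,r.x,r.fun)
for n,q in (('edgeL',(152,24)),('edgeR',(495,373))):
    u=np.array([265+q[0]/2.8,120+q[1]/2.8]); sy=182 if n=='edgeL' else -182
    r=least_squares(lambda t:proj('scene',lidpt(t[0],190,sy))-u,[.9]); print(n,r.x,r.fun)
from scipy.spatial.transform import Rotation as R
q0=env.read_state()['orientation']; print(R.from_quat(q0).as_matrix())
yaw=np.arctan2(XD[1],XD[0])
for tilt in(0,.3,.5):
  for f in(0,np.pi):
    # tool z: forward-down, y along chest y
    z=np.sin(tilt)*XD+np.array([0,0,-np.cos(tilt)]); y=YD*(1 if f==0 else -1); x=np.cross(y,z)
    q=R.from_matrix(np.c_[x,y,z]).as_quat()
    for p in([420,20,45],[440,-155,45],[510,-155,45]): print(tilt,f,env.ik(np.array(p)-z*env.tips_ahead,q))
E
```

```text
width 356.81049681391835 C [659.891 -78.208   0.   ] yaw -0.047377041411981326
L -166.01336618167926 89.44590690141446 open 44.01336618167926
R -182.91141654746485 -86.25152021075293 open 60.91141654746485
L [0.93] [-0.695 -0.022]
R [0.924] [0.294 0.056]
edgeL [0.939] [-0.878 -0.872]
edgeR [1.117] [ -7.938 -10.488]
[[ 0.95   0.312 -0.   ]
 [ 0.312 -0.95   0.001]
 [ 0.    -0.001 -1.   ]]
0 0 [ 0.019  0.464  2.169 -0.     0.508 -1.504]
0 0 [-0.364  0.504  2.072 -0.     0.566 -1.888]
0 0 [-0.317  0.565  1.927 -0.     0.649 -1.841]
0 3.141592653589793 [ 0.019  0.464  2.169 -0.     0.508  1.637]
0 3.141592653589793 [-0.364  0.504  2.072 -0.     0.566  1.254]
0 3.141592653589793 [-0.317  0.565  1.927 -0.     0.649  1.301]
0.3 0 None
0.3 0 None
0.3 0 [-0.372  0.515  2.12   0.408  0.24  -2.279]
0.3 3.141592653589793 None
0.3 3.141592653589793 [-0.439  0.466  2.256  0.683  0.18   0.52 ]
0.3 3.141592653589793 [-0.372  0.515  2.12   0.408  0.24   0.862]
0.5 0 [0.056 0.496 2.477 3.293 0.333 1.518]
0.5 0 [-0.506  0.506  2.367  2.28   0.283  2.004]
0.5 0 [-0.419  0.535  2.236  2.086  0.201  2.289]
0.5 3.141592653589793 [ 0.056  0.496  2.477  3.293  0.333 -1.624]
0.5 3.141592653589793 [-0.506  0.506  2.367  2.28   0.283 -1.138]
0.5 3.141592653589793 [-0.419  0.535  2.236  2.086  0.201 -0.853]
```

```bash
cat >> h.py <<'E'
from scipy.spatial.transform import Rotation as R
Z=np.array([0,0,-1.]);Q=R.from_matrix(np.c_[np.cross(-YD,Z),-YD,Z]).as_quat()
T=env.tips_ahead
def st(m=''):
    s=env.read_state(); d=s['tool_pos']-C; print(m,'t',round(s['time_s'],2),'chest-frame TCP',np.array([d@XD,d@YD,d[2]-T]),'F',s['force']);return s
E
python3 - <<'E'
from h import *
set_gripper(0)
env.reach(W(-235,-88,T+170),Q); st('above')
for y in(-88,88):
    env.move_l(W(-235,y,T+130),rate=250); env.move_l(W(-235,y,T+45),rate=200)
    env.move_l(W(-145,y,T+45),rate=100,f_stop=15) and st('early')
    r=env.move_l(W(-120,y,T+45),rate=40,f_stop=14); st(('end',r))
    env.move_l(W(-235,y,T+45),rate=250); 
env.move_l(W(-235,88,T+170),rate=250); st()
for n in("top","scene"): cv2.imwrite(f'pics/{n}1.png',viewer.camera(n))
cv2.imwrite('pics/c3.png',np.vstack([cv2.resize(cv2.imread('pics/top1.png')[120:240,260:460],None,fx=2.5,fy=2.5),cv2.resize(cv2.imread('pics/scene1.png')[120:320,255:455],(500,300)[::1])]))
E
```

```text
above t 3.25 chest-frame TCP [-234.729  -88.565  170.169] F [-0.047  0.579  0.678]
('end', True) t 5.61 chest-frame TCP [-133.706  -87.752   44.333] F [-0.416  0.172  0.187]
('end', True) t 9.14 chest-frame TCP [-133.282   87.957   44.407] F [ 0.091 -0.468  0.6  ]
 t 10.34 chest-frame TCP [-234.52    87.989  169.71 ] F [-1.092  0.385 -0.305]
```

View pics/c3.png

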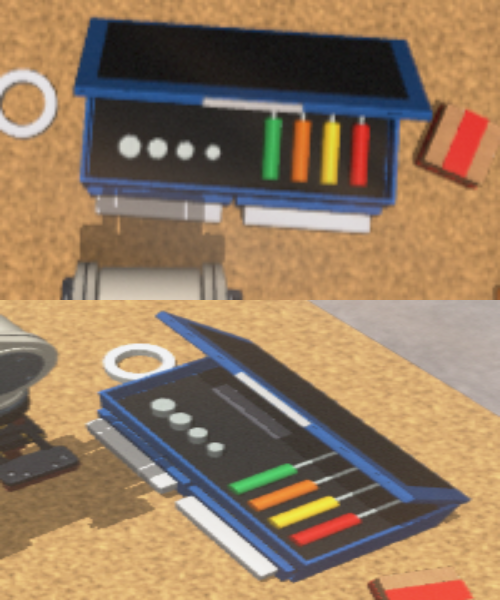

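Both drawers look home and both pushes stopped at the same depth. I'll confirm with one slow firm press each, then compare chest position by image correlation.

```bash
python3 - <<'E'
from h import *
for y in(88,-88):
    env.move_l(W(-150,y,T+45) if 0 else W(-235,y,T+45),rate=250)
    env.move_l(W(-142,y,T+45),rate=150)
    r=env.move_l(W(-120,y,T+45),rate=15,f_stop=20); st(('press',r))
    env.move_l(W(-235,y,T+45),rate=250)
env.move_l(W(-235,-88,T+170),rate=250)
env.reach(W(-235,-330,T+250),Q); st()
im=viewer.camera('top');cv2.imwrite('pics/top2.png',im)
a=cv2.imread('pics/top0.png')
# chest motion: rim/tray region and bystanders
for n,(u0,u1,v0,v1) in dict(tray=(300,412,166,188),tape=(252,286,145,178),carton=(424,458,155,195)).items():
    f=lambda i:cv2.cvtColor(i[v0:v1,u0:u1],cv2.COLOR_BGR2GRAY).astype(np.float32)
    print(n,cv2.phaseCorrelate(f(a),f(im),cv2.createHanningWindow((u1-u0,v1-v0),cv2.CV_32F)))
c=im.astype(int)[195:230,280:420]; m=((c.min(2)>150)&(c.max(2)-c.min(2)<40)).astype(np.uint8)
n,l,s,ce=cv2.connectedComponentsWithStats(m)
for k in range(1,n):
    if s[k,4]>100:
        ys,xs=np.where(l==k); b=cv2.boxPoints(cv2.minAreaRect(np.c_[xs,ys].astype(np.float32)))+[280,195]
        b=b[np.argsort(b[:,1])]; P=np.array([onz('top',q,60)-C for q in b]); print(s[k],np.c_[P@XD,P@YD])
E
```

```text
('press', True) t 12.78 chest-frame TCP [-132.595   87.922   44.036] F [ 0.055 -0.141  0.181]
('press', True) t 15.89 chest-frame TCP [-131.818  -87.715   44.226] F [-0.519  0.393  0.029]
 t 18.1 chest-frame TCP [-235.284 -328.826  248.492] F [1.34  0.244 1.374]
tray ((0.012581170781402307, 0.02482376899343741), 0.9831357621484332)
tape ((-0.0254684837022765, 0.03669551329791432), 0.9958163956065237)
carton ((0.02178941646901933, -0.0006727471743595004), 0.9288519319560793)
[ 18   3  51  11 345] [[-100.405  163.454]
 [-100.469   15.566]
 [-120.875  163.357]
 [-120.908   15.672]]
[ 78   8  50  10 351] [[-100.13   -13.648]
 [ -99.808 -159.55 ]
 [-120.785  -13.555]
 [-120.433 -159.255]]
```

Both pulls read about -121 mm (home is -122) and the chest, tape and carton haven't moved. Now the lid.

```bash
python3 - <<'E'
from h import *
r0=165
tcp=lambda th:lidpt(th,r0,0,13.5)+10*XD+np.array([0,0,T])
p=tcp(1.2); 
env.move_l(np.r_[W(-235,-330,0)[:2],T+400],rate=300)
env.reach(np.r_[p[:2]+20*XD[:2],T+400],Q); st('over')
env.move_l(p+20*XD,rate=200); st('behind')
stop=False
for th in np.linspace(1.2,0.06,13):
    stop=env.move_l(tcp(th),rate=60,f_stop=25)
    s=env.read_state(); print(round(th,2),stop,s['force'])
    if stop:break
if not stop:
    r=env.move_l(tcp(0)-[0,0,12],rate=20,f_stop=20); st(('final',r))
E
```

```text
over t 20.46 chest-frame TCP [ 72.442  -1.301 400.159] F [0.124 0.168 0.299]
behind t 21.24 chest-frame TCP [ 73.326  -0.473 274.198] F [-0.518  0.317  0.608]
1.2 False [-1.248 -0.075 -0.285]
1.1 False [ 0.018 -0.267 -0.567]
1.01 False [-0.277 -0.188  0.143]
0.92 False [0.357 0.007 0.131]
0.82 False [-0.276  0.083  0.66 ]
0.73 False [-0.223 -0.29  -0.077]
0.63 False [-0.678 -0.866 -0.431]
0.54 False [0.773 0.284 0.233]
0.44 False [-0.56  -0.184  0.055]
0.35 False [0.237 1.356 0.05 ]
0.25 False [-0.683  0.67  -0.142]
0.16 False [ 0.052  0.241 -0.092]
0.06 False [-0.906  0.315 -1.076]
('final', True) t 27.29 chest-frame TCP [-64.66   -0.021 126.313] F [-2.539 -0.034  7.975]
```

```bash
python3 - <<'E'
from h import *
s=env.read_state()
p=s['tool_pos']; env.move_l(p+[0,0,150],rate=200)
env.reach(W(-235,-330,T+250),Q); st()
im=viewer.camera('top');cv2.imwrite('pics/top3.png',im)
cv2.imwrite('pics/scene3.png',viewer.camera('scene'))
f=np.vstack([cv2.resize(im[120:240,260:460],(500,300)),cv2.resize(cv2.imread('pics/scene3.png')[120:320,255:455],(500,300))])
cv2.imwrite('pics/c4.png',f)
a=cv2.imread('pics/top0.png')
for n,(u0,u1,v0,v1) in dict(tape=(252,286,145,178),carton=(436,462,155,195),can=(215,255,200,236),driver=(450,475,205,265)).items():
    g=lambda i:cv2.cvtColor(i[v0:v1,u0:u1],cv2.COLOR_BGR2GRAY).astype(np.float32)
    print(n,cv2.phaseCorrelate(g(a),g(im),cv2.createHanningWindow((u1-u0,v1-v0),cv2.CV_32F)))
print('shut lid corners px expected',[(proj('top',lidpt(0,190,y))-[260,120])*2.5 for y in(182,-182)],[(proj('scene',lidpt(0,190,y))-[255,120])*[2.5,1.5] for y in(182,-182)])
c=im.astype(int)[190:235,280:420]; m=((c.min(2)>150)&(c.max(2)-c.min(2)<40)).astype(np.uint8)
n,l,s,ce=cv2.connectedComponentsWithStats(m)
for k in range(1,n):
    if s[k,4]>100:
        ys,xs=np.where(l==k); b=cv2.boxPoints(cv2.minAreaRect(np.c_[xs,ys].astype(np.float32)))+[280,190]
        b=b[np.argsort(b[:,1])]; P=np.array([onz('top',q,60)-C for q in b]); print(s[k],np.c_[P@XD,P@YD])
E
```

```text
t 29.58 chest-frame TCP [-234.386 -329.39   249.908] F [-0.179 -0.824  0.521]
tape ((-0.02478787446480979, -0.004049944105524617), 1.0007998723490739)
carton ((0.4027273645636118, 0.0855219403778591), 0.9520915539176376)
can ((0.01805474073345792, 0.012543967258718425), 0.9767584340439902)
driver ((0.21144939254365092, -0.4443052394782434), 0.32930327955881755)
shut lid corners px expected [array([ 76.382, 188.505]), array([399.015, 212.244])] [array([87.919, 89.577]), array([299.293, 267.913])]
[ 18   8  51  11 345] [[-100.405  163.454]
 [-100.469   15.566]
 [-120.875  163.357]
 [-120.908   15.672]]
[ 78  13  50  10 349] [[-100.341  -13.647]
 [-100.019 -159.547]
 [-120.785  -13.555]
 [-120.433 -159.255]]
```

View pics/c4.png

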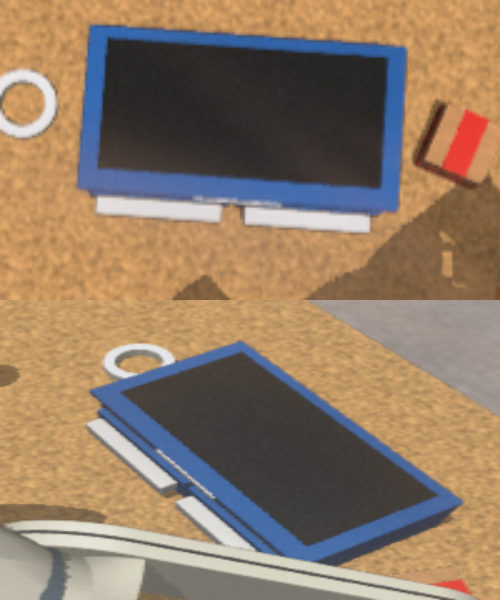

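The lid corners are at crop (78,188) and (399,212), matching the predicted shut positions. I'll give it one more slow press for certainty, check the bystanders by colour centroid, and sign off.

```bash
python3 - <<'E'
from h import *
from station import workorder
env.reach(W(-65,0,T+200),Q); env.move_l(W(-65,0,T+135),rate=150)
r=env.move_l(W(-65,0,T+115),rate=10,f_stop=18); st(('press',r))
env.move_l(W(-65,0,T+220),rate=200); env.reach(W(-235,-100,T+250),Q)
im=viewer.camera('top'); cv2.imwrite('pics/top4.png',im); a=cv2.imread('pics/top0.png')
def cen(i,box,lo,hi):
    u0,u1,v0,v1=box; m=cv2.inRange(cv2.cvtColor(i[v0:v1,u0:u1],cv2.COLOR_BGR2HSV),lo,hi); M=cv2.moments(m,True); return np.array([M['m10'],M['m01']])/max(M['m00'],1)+[u0,v0],M['m00']
for n,b,lo,hi in(('carton',(436,465,150,200),(0,200,100),(4,255,255)),('driver',(445,480,230,270),(5,215,120),(14,255,255))): print(n,cen(a,b,lo,hi),cen(im,b,lo,hi))
print(st()['time_s']); workorder.sign_off()
E
```

```text
('press', True) t 32.74 chest-frame TCP [-64.974   0.003 126.339] F [-1.055  0.105  5.148]
carton (array([448.833, 168.667]), 6.0) (array([448.281, 171.156]), 32.0)
driver (array([445., 230.]), 0.0) (array([445., 230.]), 0.0)
 t 34.23 chest-frame TCP [-233.79   -99.834  249.759] F [0.122 0.358 0.565]
34.2333
the job is handed in; nothing more can be done
```

The tool chest is closed and the job was handed in at 34 s of the 69 s allowed. I pushed the right drawer home, then the left, and confirmed each with a slow press. Only then did I push the lid down along its arc and press it shut.

**Drawers:** the top camera puts both pulls at about -121 mm in the chest frame, against -122 mm for fully home. They read the same after the lid was closed.

**Lid:** its front corners match the predicted shut position in the top view. Two presses stopped at the same height, 126.3 mm, against a nominal 126 mm plus the 1.5 mm mat.

**Chest:** the image comparison after the drawer pushes showed shifts under 0.05 px. After the lid closed, the pulls and lid corners still fit the original chest pose.

**Bystanders:**
- **Tape roll and spray can:** both are unmoved, with shifts under 0.05 px.
- **Carton:** it showed no shift after the drawers but about 0.4 px (roughly 1 mm) after the lid. I put that down to the arm's shadow. My final colour check on it was inconclusive because the mask caught too few pixels.
- **Screwdriver:** I have no valid measurement. The image comparison matched poorly (probably the arm's shadow again) and the colour mask found nothing. The tool was never lowered near it.

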